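# Load the deburring bowl and set its speed

## Robot

A 6-joint arm with a two-finger parallel gripper is mounted at the origin on the work surface. World frame = base frame: x ahead of the robot, y to its left, z up, the work surface at z = 0. Lengths are in m, angles in rad, forces in N, time in s.
With the tool pointing down it reaches from about 0.3 to 0.875 m from the base axis. Payload 6.4 kg.
Tool frame: the origin (TCP) lies midway between the tips of the shut fingers; the grasp point (between the pads) lies 19 mm behind it; z points along the fingers, y is the line along which they close (so a half turn about z gives the same grasp; the last joint's range is limited). The gripper opens to 85 mm and grips with 20 to 120 N. Pads are 22 mm wide; open, the fingers measure 114 mm over their backs; the gripper's body (76 mm by 85 mm) begins 54 mm behind the grasp point. The pads swing forward as they close: fully open they stand 13 mm farther back than shut.
Start: joints at [1.126, 0.181, 1.607, -0, 1.354, -0.206], TCP at [0.136, 0.559, 0.231] pointing down, gripper open.
Joint ranges: [-2.99, 2.99], [-0.89, 2.07], [0.3, 2.58], [-1.14, 4.28], [0, 2.63], [-3.12, 3.12]. Speed limits (rad/s): [2.57, 2.57, 3.01, 3.14, 3.14, 3.14].

## Interface

Orientations are given as a unit quaternion [w, x, y, z].
In Python, from bench import get_obs, camera, hand_in gives the robot as it stands.
- The arm moves only by the tool carry_out, never from a script. Its argument "plan" is a list that holds one entry, the list of rows, each a list of 7 numbers: the shift along the world's x, y, z in m, then the turn, a rotation vector about the world's x, y, z in rad, then the opening, from 0 (shut) to 1 (fully open). In form: [[[x, y, z, rx, ry, rz, hand], ...]]. A call has exactly 5 rows; each row is the pose to reach, as a shift and turn from the pose commanded when the call began; what a row does not reach only later rows make up. A row lasts 1/12 s, in which the tool goes at most 41.7 mm and 7.16 degrees, less where a joint would pass 70% of its speed; a pose out of reach is approached as far as the arm can. A call with a gripper value outside its range is refused whole. The fingers move at their own pace and stop on an object; the grip force is fixed at half the most. Time passes only in rows, so rows that repeat a pose let the fingers close, or fill a call up. It gives the time, the measured TCP pose, the force, the opening and the grip force at its end, in the units of the state.
- get_obs(): the state, without advancing time (a new reading comes with each control period).
- camera(name): name is "side" or "top" or "wrist"; returns a dict with "pixels" (400x640x3 uint8, red, green, blue), "z_map" (400x640 float32, m along the optical axis (not along the pixel's ray), 0 where there is no reading), "camera_matrix" (3x3 intrinsics, pixels), "cam_to_world" (4x4, takes a point from camera to world coordinates). Camera axes: x right, y up, looking along -z (the intrinsics and any distortion apply to the point x, -y, -z); pixel columns grow to the right and rows downward; lengths in m; the calibration is good to about 2 mm. A picture is of the moment at which its call begins.
- hand_in(): hands the job in; it is judged then, once.
The state is a dict: "time_s": time; "q": joint angles; "dq": joint speeds; "joint_efforts": joint torques, N m; "eef_pos": TCP position; "eef_rot": TCP orientation; "wrist_force": force on the tool from outside, world axes, zero at the start; "torque": the same for the moment, N m; "opening": opening from 0.0 (shut) to 1.0 (fully open); "grasp_force": force on a finger pad.
Only numpy, scipy, OpenCV 4.12 (cv2) and the standard library are available. Lean on these libraries where they do the work, as an engineer would, in place of code of your own. Each camera call takes 0.05 s, during which the arm holds its last target. There are 200 camera calls.

## Task

Pour all six brass couplings from the blue scoop into the silver deburring bowl, without handling the couplings themselves, and stand the empty scoop back upright on the middle of its rubber mat. Then turn the black speed dial so that its white pointer points at the green mark. Do not press the red stop button, and leave the other things on the bench where they are.

Things in the scene. Friction and masses are not known exactly. Their poses are not given: they have to be found in the camera images.
- feeder: vibratory deburring bowl, fixed to the bench: an open round silver bowl on a blue drum. Origin at the centre of its underside on the bench. Drum up to 85 mm radius and 65 mm high; bowl rim radius 110 mm at 130 mm height, inner radius at the floor about 75 mm, walls 4 mm, inner floor at 70 mm height; a dark cone 30 mm high stands in the middle of the floor
- bowl_rim (a point): centre of the bowl's mouth, at rim height (130 mm above the bench); z up
- scoop: blue parts scoop, 135 long, 85 wide, walls 60 mm high, 0.16 kg, on the mat with the couplings in it. Origin: underside, below the handle; x to the nose. Flat 4 mm floor from x -65 to 35 mm, then a 20 degree ramp up to the open lip. Black rigid bar handle across it (along y) above the origin: 16 mm wide in x, 18 high, its middle 101 mm above the underside, 75 mm clear between its posts
- scoop_grip (a point): middle of the scoop's handle bar (its top is 9 mm higher); same axes as the scoop
- scoop_lip (a point): middle of the scoop's pouring lip, 72 mm ahead of the origin and 17 mm above the underside
- mat: black rubber mat, 200 x 200 x 4 mm, fixed on the bench: the scoop's place. Origin at the centre of its underside (top 4 mm above)
- panel: grey speed controller box, fixed, 135 (x) by 190 mm (y), top 55 mm above the bench. Origin: centre of its underside. On top: the black dial on a white scale disc (axis at x 0, y 35 mm) and a red stop button in a yellow collar (at x 0, y -68 mm, collar radius 30 mm, top about 85 mm above the bench)
- dial (a joint): angle of the black dial, rad: 0 at the start of the scale, growing as it turns clockwise seen from above, stop at 4.71; stays where it is left
- dial_grip (a point): on the vertical axis of the dial, at gripping height, 93 mm above the bench. The dial is a disc of 38 mm radius (its top 65 mm above the bench) carrying a grip bar 66 mm long, 17 mm wide, from 65 to 103 mm above the bench; x of this frame points along the bar to its white pointer end
- dial_pointer (a point): point in front of the dial's white pointer, 50 mm from the dial axis along the bar, at scale height
- mark_line (a point): the green mark on the scale disc, at the point 50 mm from the dial axis; the dial stands at the mark when its pointer points here
- stop (a joint): travel of the red stop button, m: 0 up, 0.007 fully pressed; springs back
- coupling0: brass hexagon coupling 1 of 6, 28 mm across, 26 mm long, 35 g, standing in the scoop; origin at the centre of one end face
- coupling1: brass hexagon coupling 2 of 6, 28 mm across, 26 mm long, 35 g, standing in the scoop; origin at the centre of one end face
- coupling2: brass hexagon coupling 3 of 6, 28 mm across, 26 mm long, 35 g, standing in the scoop; origin at the centre of one end face
- coupling3: brass hexagon coupling 4 of 6, 28 mm across, 26 mm long, 35 g, standing in the scoop; origin at the centre of one end face
- coupling4: brass hexagon coupling 5 of 6, 28 mm across, 26 mm long, 35 g, standing in the scoop; origin at the centre of one end face
- coupling5: brass hexagon coupling 6 of 6, 28 mm across, 26 mm long, 35 g, standing in the scoop; origin at the centre of one end face
- bottle: green plastic bottle, 60 mm diameter, 180 mm high, loose; origin at its underside
- tin: red and steel tin, 72 mm diameter, 110 mm high, loose; origin at its underside
- mug: white mug, 76 mm diameter, 90 mm high, handle at its +y, loose; origin at its underside
- tape: roll of yellow tape lying flat, 80 mm diameter, 45 mm high, loose; origin at its underside
- wrench: steel wrench 170 mm long lying along its x, loose; origin under its middle
- screwdriver: red screwdriver 200 mm long lying along its x, loose; origin under its middle

How it is judged:
On the way, in this order (a step that is already met when the one before it is completed fails the run):
1. all six couplings are in the bowl (horizontal distance between each of coupling0, coupling1, coupling2, coupling3, coupling4, coupling5 and bowl_rim below 0.11 m and z of coupling0 in the frame of bowl_rim between -0.075 and 0 m and z of coupling1 in the frame of bowl_rim between -0.075 and 0 m and z of coupling2 in the frame of bowl_rim between -0.075 and 0 m and z of coupling3 in the frame of bowl_rim between -0.075 and 0 m and z of coupling4 in the frame of bowl_rim between -0.075 and 0 m and z of coupling5 in the frame of bowl_rim between -0.075 and 0 m), for 0.2 s.
2. the empty scoop stands upright on its mat, released (all of step 1 and horizontal distance between scoop and mat below 0.07 m and z of scoop in the frame of mat below 0.009 m and angle between scoop's own z axis and vertical below 0.1 rad and linear speed of scoop below 0.02 m/s and contact force between the fingers and scoop below 0.1 N), for 0.2 s.
3. the dial's pointer is at the green mark (horizontal distance between dial_pointer and mark_line below 0.006 m and velocity of joint dial between -0.05 and 0.05 rad/s), for 0.2 s.
At the end, for the whole second after the job is handed in: All six couplings lie at rest in the bowl below its rim; the scoop stands flat on the mat (its origin within 70 mm of the mat's centre, tilted under 0.1 rad), released; the dial's pointer is within 6 mm of the green mark at 50 mm radius (about 7 degrees), the dial at rest (all of step 2 and all of step 3 and linear speed of each of coupling0, coupling1, coupling2, coupling3, coupling4, coupling5 below 0.03 m/s); the robot touches nothing.
It fails at once if the red stop button is pressed (more than 3 mm) (value of joint stop above 0.003 m).
It fails at once if a coupling is handled with the fingers (more than 3 N) (contact force between the fingers and coupling0 above 3 N or contact force between the fingers and coupling1 above 3 N or contact force between the fingers and coupling2 above 3 N or contact force between the fingers and coupling3 above 3 N or contact force between the fingers and coupling4 above 3 N or contact force between the fingers and coupling5 above 3 N).
It fails at once if another thing on the bench is moved by more than 30 mm (distance of any of bottle, tin, mug, tape, wrench, screwdriver from where it was at the start of the episode above 0.03 m).
It also fails if it takes over 72 s, if anything falls off the work surface, if the arm or the gripper's body presses on something with over 40 N, if the wrist force passes 120 N, or if a joint passes its speed limit or range.

## Working session

There is one attempt and no reset: what is moved stays moved. The work goes in short steps, Python scripts to look and compute and a tool call to move; the robot and the scene stay as the last step left them, time stands still between calls to the robot, and variables do not carry over. Pictures are saved under pics/ and viewed, at most 10 in all, crops included, and the job is handed in when it is done.

Besides the shell and the picture viewer there is one more tool, called after ">>>" by a JSON object that holds its "fn" and its "kwargs", one argument or row to a line. carry_out: Moves the arm, as the interface text tells. Its arguments: {"type":"object","properties":{"plan":{"type":"array","items":{"type":"array","items":{"type":"array","items":{"type":"number"}}}}},"required":["plan"]}

```bash
mkdir -p pics
cat > h.py <<'E'
import numpy as np, cv2, pickle
from bench import get_obs, camera, hand_in
def snap(name, f=None):
    c=camera(name)
    if f: cv2.imwrite('pics/'+f, c['pixels'][:,:,::-1]); pickle.dump(c,open('pics/'+f+'.pkl','wb'))
    return c
def ld(f): return pickle.load(open('pics/'+f+'.pkl','rb'))
def ray(c,uv):
    K=c['camera_matrix'];T=c['cam_to_world']
    uv=np.atleast_2d(uv).astype(float)
    d=np.c_[(uv[:,0]-K[0,2])/K[0,0],-(uv[:,1]-K[1,2])/K[1,1],-np.ones(len(uv))]
    return T[:3,3],d@T[:3,:3].T
def plane(c,uv,z):
    o,d=ray(c,uv); return o+d*((z-o[2])/d[:,2])[:,None]
def depth(c,uv):
    o,d=ray(c,uv); uv=np.atleast_2d(uv).astype(int)
    return o+d*c['z_map'][uv[:,1],uv[:,0]][:,None]
E
python3 - <<'E'
from h import *
a=snap('top','top0.png');b=snap('side','side0.png')
for c in(a,b):print(np.round(c['camera_matrix'],1).tolist(),np.round(c['cam_to_world'],3).tolist())
o=get_obs();print(o['eef_pos'],o['eef_rot'],o['time_s'])
E
```

```text
[[378.0, 0.0, 318.4], [0.0, 378.0, 193.5], [0.0, 0.0, 1.0]] [[0.11, 0.97, -0.215, 0.329], [-0.994, 0.108, -0.023, -0.019], [0.001, 0.216, 0.976, 1.292], [0.0, 0.0, 0.0, 1.0]]
[[403.4, 0.0, 316.4], [0.0, 403.4, 201.9], [0.0, 0.0, 1.0]] [[-0.911, 0.301, -0.282, 0.296], [-0.412, -0.676, 0.611, 0.63], [-0.007, 0.673, 0.74, 0.881], [0.0, 0.0, 0.0, 1.0]]
[0.1357729  0.55824532 0.23049151] [-2.40434223e-04  1.19112720e-01  9.92880434e-01 -7.38723575e-04] 0.1
```

View pics/top0.png

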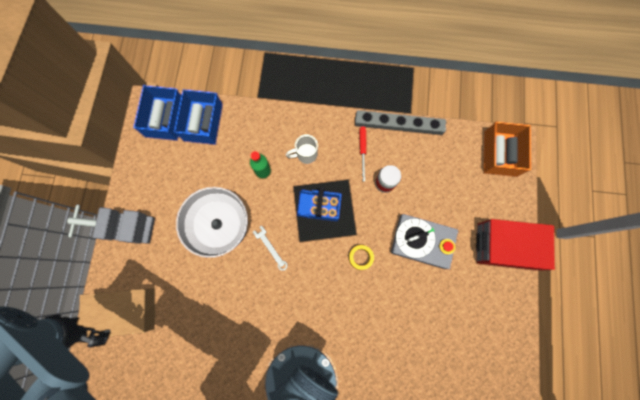

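View pics/side0.png

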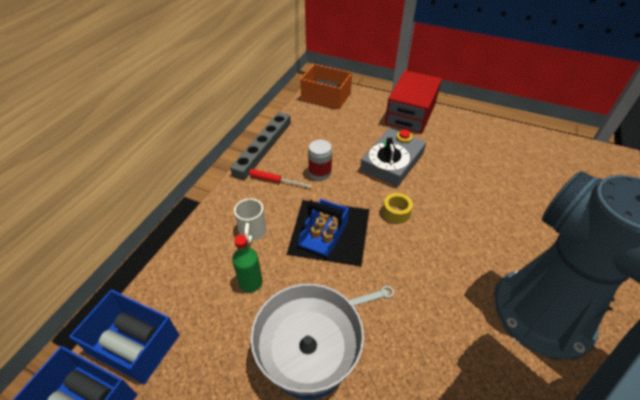

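The top view shows the bowl at about (213,221), the scoop and mat at (322,208), the dial at (415,238), the stop button at (448,246), the tape at (362,257), the wrench at (270,248) and the bottle at (260,165). In the side view the scoop's nose points toward the bowl. I'll zoom in next.

Run:
```python
from h import *
t=ld('top0.png');s=ld('side0.png')
def crop(c,x0,y0,w,h,k):return cv2.resize(c['pixels'][y0:y0+h,x0:x0+w,::-1],(w*k,h*k),interpolation=cv2.INTER_CUBIC)
A=np.hstack([crop(t,280,170,80,75,5),crop(t,385,205,80,75,5)])
cv2.imwrite('pics/crop1.png',A)
def hsv(c):return cv2.cvtColor(c['pixels'],cv2.COLOR_RGB2HSV)
def m(c,lo,hi,box):
    k=cv2.inRange(hsv(c),lo,hi);z=np.zeros_like(k);x0,y0,x1,y1=box;z[y0:y1,x0:x1]=k[y0:y1,x0:x1];return z
# mat: dark in top
k=m(t,(0,0,0),(180,255,60),(285,175,365,250))|m(t,(105,150,40),(130,255,255),(285,175,365,250))
cs,_=cv2.findContours(k,0,2);cn=max(cs,key=cv2.contourArea);r=cv2.minAreaRect(cn);bx=cv2.boxPoints(r)
P=plane(t,bx,.004);print('mat',P.mean(0),P.round(3).tolist())
# bowl rim ellipse side & top
for n,c,px in(('t',t,[(213,221),(240,225),(183,225)]),('s',s,[(307,345),(330,320)])):
    print(n,depth(c,px).round(3).tolist())
# depth map near bowl: rim points height .115-.14
for n,c in(('t',t),('s',s)):
    v,u=np.mgrid[0:400,0:640];uv=np.c_[u.ravel(),v.ravel()];Z=depth(c,uv)
    ok=(c['z_map'].ravel()>0)&(Z[:,2]>.12)&(Z[:,2]<.14)&(abs(Z[:,0]-.45)<.2)&(abs(Z[:,1]-.28)<.17)
    Q=Z[ok];A=np.c_[2*Q[:,:2],np.ones(len(Q))];x=np.linalg.lstsq(A,(Q[:,:2]**2).sum(1),rcond=None)[0]
    print(n,'rim',len(Q),x[:2],np.sqrt(x[2]+x[0]**2+x[1]**2),Q[:,2].max())
    b=m(c,(105,150,40),(130,255,255),(285,175,365,260));sel=b.ravel()>0
    Q=Z[sel];print('scoop blue',Q.mean(0),Q.min(0),Q.max(0))
for nm,px in dict(bottle=(260,165),mug=(306,150),tin=(389,177),tape=(372,257),dial=(415,238),stop=(448,246),wr=(270,248)).items():print(nm,depth(t,[px]).round(3))
```

```text
mat [ 0.55731836 -0.01545     0.004     ] [[0.627, 0.1, 0.004], [0.672, -0.089, 0.004], [0.486, -0.128, 0.004], [0.444, 0.055, 0.004]]
t [[0.466, 0.334, 0.094], [0.466, 0.251, 0.072], [0.443, 0.426, 0.095]]
s [[0.454, 0.34, 0.096], [0.437, 0.26, 0.069]]
t rim 439 [0.46384245 0.3256295 ] 0.10754891173690205 0.13558120902520354
scoop blue [0.57065749 0.01703417 0.02863021] [ 0.32940155 -0.06824001 -0.00173491] [0.62503749 0.07800823 1.29157005]
s rim 1234 [0.46731159 0.32484671] 0.10873868480092333 0.13504291245639544
scoop blue [0.56161275 0.02230853 0.03577324] [ 0.29578406 -0.09476011  0.00059492] [0.63066747 0.63016002 0.88118104]
bottle [[0.657 0.204 0.132]]
mug [[0.766 0.073 0.005]]
tin [[ 0.669 -0.212  0.111]]
tape [[ 0.412 -0.186  0.047]]
dial [[ 0.481 -0.307  0.108]]
stop [[ 0.471 -0.421  0.078]]
wr [[0.407 0.153 0.003]]
```

View pics/crop1.png

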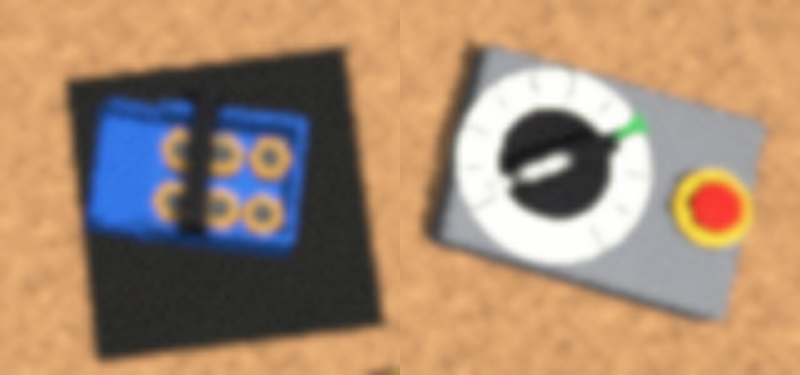

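The crop shows the scoop's nose pointing image-left (+y) toward the bowl, with its handle bar at crop (200,165). On the dial, the white stripe points lower-left and the green mark is upper-right at (632,128). I'll bring the wrist camera over the scoop, turning the tool so the later pour stays within joint range.

>>> {"fn": "carry_out", "kwargs": {
  "plan": [
    [[0.015,-0.022,0.005,0,0,-0.112,1],[0.029,-0.045,0.01,0,0,-0.225,1],[0.044,-0.067,0.014,0,0,-0.337,1],[0.058,-0.09,0.019,0,0,-0.45,1],[0.073,-0.112,0.024,0,0,-0.562,1]]
  ]
}}

```text
time_s: 0.52
eef_pos: [0.209, 0.4453, 0.2549]
eef_rot: [-0.0, 0.392, 0.92, -0.001]
wrist_force: [0.7, 0.3, 0.7]
opening: 1.004
grasp_force: 0.0
```

>>> {"fn": "carry_out", "kwargs": {
  "plan": [
    [[0.015,-0.022,0.005,0,0,-0.112,1],[0.029,-0.045,0.01,0,0,-0.225,1],[0.044,-0.067,0.014,0,0,-0.337,1],[0.058,-0.09,0.019,0,0,-0.45,1],[0.073,-0.112,0.024,0,0,-0.562,1]]
  ]
}}

```text
time_s: 0.93
eef_pos: [0.2821, 0.3334, 0.2791]
eef_rot: [-0.0, 0.632, 0.775, -0.0]
wrist_force: [0.8, 0.4, -0.2]
opening: 1.002
grasp_force: 0.0
```

>>> {"fn": "carry_out", "kwargs": {
  "plan": [
    [[0.015,-0.022,0.005,0,0,-0.112,1],[0.029,-0.045,0.01,0,0,-0.225,1],[0.044,-0.067,0.014,0,0,-0.337,1],[0.058,-0.09,0.019,0,0,-0.45,1],[0.073,-0.112,0.024,0,0,-0.562,1]]
  ]
}}

```text
time_s: 1.35
eef_pos: [0.3551, 0.2214, 0.3032]
eef_rot: [-0.0, 0.822, 0.569, -0.0]
wrist_force: [0.7, 0.3, -0.4]
opening: 0.994
grasp_force: 0.0
```

>>> {"fn": "carry_out", "kwargs": {
  "plan": [
    [[0.015,-0.022,0.005,0,0,-0.112,1],[0.029,-0.045,0.01,0,0,-0.225,1],[0.044,-0.067,0.014,0,0,-0.337,1],[0.058,-0.09,0.019,0,0,-0.45,1],[0.073,-0.112,0.024,0,0,-0.562,1]]
  ]
}}

```text
time_s: 1.77
eef_pos: [0.4282, 0.1094, 0.3272]
eef_rot: [-0.0, 0.948, 0.319, -0.0]
wrist_force: [0.6, 1.1, -1.9]
opening: 1.002
grasp_force: 0.0
```

>>> {"fn": "carry_out", "kwargs": {
  "plan": [
    [[0.015,-0.022,0.005,0,0,-0.112,1],[0.029,-0.045,0.01,0,0,-0.225,1],[0.044,-0.067,0.014,0,0,-0.337,1],[0.058,-0.09,0.019,0,0,-0.45,1],[0.073,-0.112,0.024,0,0,-0.562,1]]
  ]
}}

```text
time_s: 2.18
eef_pos: [0.5012, -0.0026, 0.3511]
eef_rot: [-0.0, 0.999, 0.043, -0.0]
wrist_force: [-0.2, 0.5, -0.3]
opening: 1.003
grasp_force: 0.0
```

Run:
```python
from h import *
c=snap('wrist','w0.png');o=get_obs()
print(o['time_s'],o['q'],o['eef_pos'],o['eef_rot'],np.round(c['cam_to_world'],3).tolist(),c['camera_matrix'][0])
```

```text
2.2333 [-0.24714945 -0.05961284  1.62003288 -0.00220575  1.57903615  1.24619816] [ 0.50369326 -0.00631945  0.35176623] [1.35930434e-03 9.99249525e-01 3.87043789e-02 7.13884881e-04] [[0.087, 0.961, 0.264, 0.567], [-0.996, 0.084, 0.023, 0.003], [-0.0, -0.265, 0.964, 0.492], [0.0, 0.0, 0.0, 1.0]] [305.97727797   0.         321.84768234]
```

View pics/w0.png

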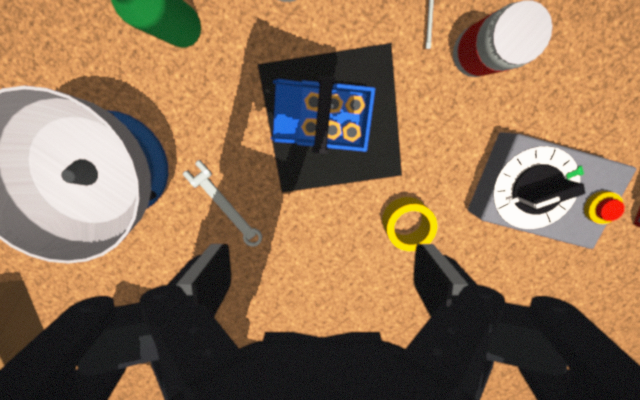

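The wrist view shows the scoop at (325,115) with its handle bar from (325,82) to (320,150), the bowl at left, the dial bar near (540,190) and its green mark at (575,172). Next I measure the handle, the dial bar and the mark from depth points, in several views.

```bash
cat >> h.py <<'E'
def cloud(c):
    v,u=np.mgrid[0:400,0:640];uv=np.c_[u.ravel(),v.ravel()];Z=depth(c,uv);Z[c['z_map'].ravel()<=0]=np.nan;return Z
def box(Z,lo,hi): 
    with np.errstate(invalid='ignore'): return ((Z>lo)&(Z<hi)).all(1)
def rect(Q):
    (cx,cy),s,a=cv2.minAreaRect((Q[:,:2]*1000).astype(np.float32));return round(cx,1),round(cy,1),np.round(s,1),round(a,1)
E
python3 - <<'E'
from h import *
V={'w':ld('w0.png'),'t':ld('top0.png'),'s':ld('side0.png')}
for n,c in V.items():
    Z=cloud(c);H=cv2.cvtColor(c['pixels'],cv2.COLOR_RGB2HSV).reshape(-1,3)
    Q=Z[box(Z,(.48,-.06,.1),(.66,.1,.125))];print(n,'handle',len(Q),rect(Q) if len(Q)>4 else'',np.median(Q[:,2]))
    blue=(H[:,0]>105)&(H[:,0]<130)&(H[:,1]>140)
    Q=Z[box(Z,(.45,-.12,.05),(.68,.13,.08))&blue];print(n,'walls',len(Q),rect(Q) if len(Q)>4 else'', Q[:,2].max())
    Q=Z[box(Z,(.4,-.4,.09),(.58,-.25,.13))];print(n,'dialbar',len(Q),rect(Q),np.median(Q[:,2]))
    g=(H[:,0]>45)&(H[:,0]<85)&(H[:,1]>120)
    Q=Z[box(Z,(.38,-.45,.03),(.6,-.25,.09))&g];print(n,'green',len(Q),Q.mean(0))
    w=(H[:,1]<40)&(H[:,2]>190)
    Q=Z[box(Z,(.38,-.45,.05),(.6,-.2,.064))&w];print(n,'disc',len(Q),rect(Q))
    Q=Z[box(Z,(.38,-.45,.09),(.6,-.2,.12))&w];print(n,'whitestripe',len(Q),Q.mean(0) if len(Q) else '')
    Q=Z[box(Z,(.38,-.45,.07),(.6,-.2,.1))&((H[:,0]<8)|(H[:,0]>172))&(H[:,1]>150)];print(n,'red',len(Q),Q.mean(0))
    m=cv2.resize(c['pixels'][135:250,465:640,::-1],(700,460),interpolation=cv2.INTER_CUBIC)
    if n=='w':cv2.imwrite('pics/crop2.png',m)
E
```

```text
w handle 1063 (563.8, 2.0, array([20. , 89.8]), 89.6) 0.11280344776941631
w walls 712 (563.6, 2.2, array([130.8,  84.1]), 89.3) 0.07526963070733239
w dialbar 817 (487.2, -319.2, array([17.4, 67.8]), 26.9) 0.10152713421966925
w green 95 [ 0.51680952 -0.36823006  0.05765843]
w disc 2947 (486.7, -320.4, array([126.5, 124.4]), 4.0)
w whitestripe 110 [ 0.48013733 -0.30728616  0.10289962]
w red 448 [ 0.47085649 -0.41843118  0.07645018]
t handle 148 (566.7, 1.1, array([16.7, 90.3]), 89.7) 0.11303398669677356
t walls 130 (565.1, 1.7, array([130.2,  87.1]), 89.5) 0.07987668194222297
t dialbar 115 (489.4, -319.8, array([16.7, 66.3]), 26.6) 0.10204247985924297
t green 3 [ 0.52123076 -0.37230581  0.05701376]
t disc 771 (490.9, -323.2, array([128. , 125.2]), 4.7)
t whitestripe 17 [ 0.48382226 -0.30945643  0.10331754]
t red 62 [ 0.47156058 -0.41986228  0.07745691]
s handle 287 (563.1, 1.9, array([23.3, 90. ]), 87.8) 0.1131054418534363
s walls 230 (561.9, 4.4, array([133.,  88.]), 90.0) 0.07994915894089594
s dialbar 108 (486.5, -318.2, array([16.6, 67.7]), 27.9) 0.10268926972781628
s green 11 [ 0.50773476 -0.34728953  0.07352104]
s disc 450 (485.6, -315.7, array([123.3, 118.2]), 14.2)
s whitestripe 3 [ 0.47804288 -0.30308482  0.10461008]
s red 61 [ 0.46898111 -0.4178628   0.07763807]
```

View pics/crop2.png

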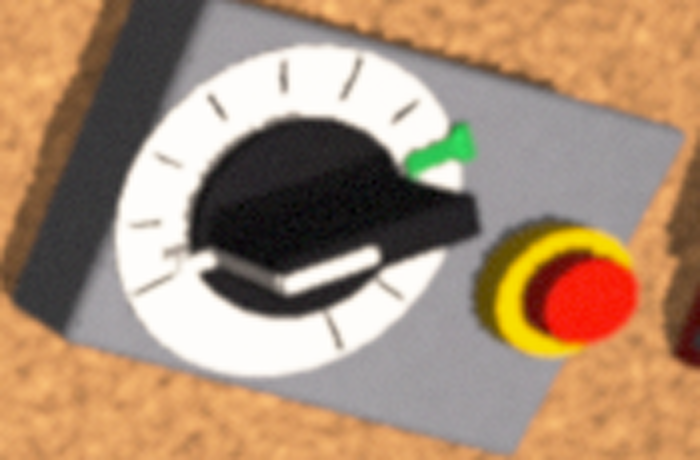

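The handle centre is (0.564, 0.002) with its top at 0.113 and the nose at about +90°. The dial axis is (0.487, -0.319), its pointer azimuth about 117° and the mark at -58.5°, so it needs a clockwise turn of about 175.5°. Going to the handle.

>>> {"fn": "carry_out", "kwargs": {
  "plan": [
    [[0.016,0.001,-0.035,0,0,-0.025,1],[0.032,0.002,-0.07,0,0,-0.05,1],[0.048,0.003,-0.105,0,0,-0.075,1],[0.063,0.004,-0.14,0,0,-0.1,1],[0.063,0.004,-0.15,0,0,-0.1,1]]
  ]
}}

```text
time_s: 2.65
eef_pos: [0.562, 0.0034, 0.1945]
eef_rot: [-0.001, 1.0, -0.004, -0.004]
wrist_force: [-1.8, 0.8, -1.1]
opening: 0.999
grasp_force: 0.0
```

>>> {"fn": "carry_out", "kwargs": {
  "plan": [
    [[0,0,0,0,0,0,1],[0,0,0,0,0,0,1],[0,0,0,0,0,0,1],[0,0,0,0,0,0,1],[0,0,0,0,0,0,1]]
  ]
}}

```text
time_s: 3.07
eef_pos: [0.5649, 0.0025, 0.2038]
eef_rot: [0.0, 1.0, -0.003, 0.002]
wrist_force: [-0.0, -0.7, 0.8]
opening: 1.005
grasp_force: 0.0
```

Run:
```python
from h import *
o=get_obs();print(o['time_s'],o['q'],o['eef_pos'],o['eef_rot'])
c=snap('wrist','w1.png');Z=cloud(c)
Q=Z[box(Z,(.5,-.06,.1),(.64,.06,.12))];print(rect(Q),np.median(Q[:,2]),len(Q))
```

```text
3.0667 [-2.05657892e-01  1.81517386e-01  1.66374471e+00 -4.84688333e-05
  1.29229569e+00  1.37209396e+00] [0.56487155 0.00248438 0.20375727] [ 4.27950506e-04  9.99991940e-01 -3.47113259e-03  1.97165691e-03]
(564.2, 1.6, array([20. , 90.1]), 89.3) 0.11279731604143016 2302
```

>>> {"fn": "carry_out", "kwargs": {
  "plan": [
    [[0,0,-0.03,0,0,0,1],[0,0,-0.06,0,0,0,1],[0,0,-0.09,0,0,0,1],[0,0,-0.108,0,0,0,1],[0,0,-0.116,0,0,0,1]]
  ]
}}

```text
time_s: 3.53
eef_pos: [0.5622, 0.003, 0.0829]
eef_rot: [-0.0, 1.0, -0.004, -0.002]
wrist_force: [-1.2, 0.4, -0.0]
opening: 1.0
grasp_force: 0.0
```

>>> {"fn": "carry_out", "kwargs": {
  "plan": [
    [[0,0,0,0,0,0,1],[0,0,0,0,0,0,0],[0,0,0,0,0,0,0],[0,0,0,0,0,0,0],[0,0,0,0,0,0,0]]
  ]
}}

```text
time_s: 3.95
eef_pos: [0.5651, 0.0025, 0.0869]
eef_rot: [0.0, 1.0, -0.004, 0.001]
wrist_force: [0.0, 0.3, 0.2]
opening: 0.453
grasp_force: 0.0
```

>>> {"fn": "carry_out", "kwargs": {
  "plan": [
    [[0,0,0,0,0,0,0],[0,0,0,0,0,0,0],[0,0,0,0,0,0,0],[0,0,0,0,0,0,0],[0,0,0,0,0,0,0]]
  ]
}}

```text
time_s: 4.37
eef_pos: [0.5646, 0.0023, 0.086]
eef_rot: [0.0, 1.0, -0.004, 0.001]
wrist_force: [-0.8, -2.8, 5.4]
opening: 0.18
grasp_force: 60.0
```

>>> {"fn": "carry_out", "kwargs": {
  "plan": [
    [[0,0,0.005,0,0,0,0],[0,0,0.01,0,0,0,0],[0,0,0.02,0,0,0,0],[0,0,0.03,0,0,0,0],[0,0,0.04,0,0,0,0]]
  ]
}}

```text
time_s: 4.78
eef_pos: [0.5639, 0.0029, 0.1262]
eef_rot: [-0.0, 1.0, -0.004, -0.0]
wrist_force: [0.2, -0.2, -3.4]
opening: 0.178
grasp_force: 58.6
```

Firm grip at 59 N. Now I lift and carry the scoop to the far side of the bowl, yawing it so the nose points at the base, which leaves the tool pointing outward during the pour.

>>> {"fn": "carry_out", "kwargs": {
  "plan": [
    [[0,0,0.025,0,0,0,0],[0,0,0.06,0,0,0,0],[0,0,0.095,0,0,0,0],[0,0,0.125,0,0,0,0],[0,0,0.145,0,0,0,0]]
  ]
}}

```text
time_s: 5.2
eef_pos: [0.5651, 0.0026, 0.2754]
eef_rot: [0.001, 1.0, -0.004, 0.003]
wrist_force: [0.7, 0.8, -3.6]
opening: 0.175
grasp_force: 59.0
```

>>> {"fn": "carry_out", "kwargs": {
  "plan": [
    [[0,0.008,0.01,0,0,0.08,0],[0,0.023,0.018,0,0,0.18,0],[0,0.042,0.025,0,0,0.29,0],[-0.001,0.063,0.029,0,0,0.41,0],[-0.002,0.085,0.03,0,0,0.53,0]]
  ]
}}

```text
time_s: 5.62
eef_pos: [0.5622, 0.0883, 0.3025]
eef_rot: [0.0, 0.965, 0.261, 0.001]
wrist_force: [-0.3, -0.8, -3.8]
opening: 0.175
grasp_force: 59.0
```

>>> {"fn": "carry_out", "kwargs": {
  "plan": [
    [[0,0.022,0,0,0,0.115,0],[0,0.044,0,0,0,0.23,0],[-0.001,0.066,0,0,0,0.345,0],[-0.002,0.088,0,0,0,0.46,0],[-0.002,0.11,0,0,0,0.575,0]]
  ]
}}

```text
time_s: 6.03
eef_pos: [0.5595, 0.1989, 0.3012]
eef_rot: [0.0, 0.852, 0.524, 0.0]
wrist_force: [-0.7, 0.4, -3.5]
opening: 0.176
grasp_force: 59.0
```

>>> {"fn": "carry_out", "kwargs": {
  "plan": [
    [[0,0.022,0,0,0,0.115,0],[0,0.044,0,0,0,0.23,0],[-0.001,0.066,0,0,0,0.345,0],[-0.002,0.088,0,0,0,0.46,0],[-0.002,0.11,0,0,0,0.575,0]]
  ]
}}

```text
time_s: 6.45
eef_pos: [0.5575, 0.3089, 0.3012]
eef_rot: [0.0, 0.668, 0.744, 0.0]
wrist_force: [1.0, -0.3, -3.3]
opening: 0.176
grasp_force: 59.0
```

>>> {"fn": "carry_out", "kwargs": {
  "plan": [
    [[0,0.022,0,0,0,0.115,0],[0,0.042,0,0,0,0.23,0],[-0.001,0.059,0,0,0,0.33,0],[-0.001,0.072,0,0,0,0.42,0],[-0.002,0.081,0,0,0,0.5,0]]
  ]
}}

```text
time_s: 6.87
eef_pos: [0.5554, 0.3902, 0.3009]
eef_rot: [-0.0, 0.463, 0.886, 0.0]
wrist_force: [0.1, -0.2, -4.9]
opening: 0.177
grasp_force: 59.0
```

Run:
```python
from h import *
o=get_obs();print(o['time_s'],o['q'],o['eef_pos'],o['eef_rot'])
a=snap('wrist','w2.png');b=snap('top','t2.png')
cv2.imwrite('pics/m2.png',np.hstack([cv2.resize(a['pixels'],(400,250)),cv2.resize(b['pixels'][100:300,120:440],(400,250))])[:,:,::-1])
```

```text
6.8667 [ 4.37831071e-01  3.66577587e-01  1.23763662e+00  3.67527881e-04
  1.53716871e+00 -1.70033335e-01] [0.55543381 0.39021553 0.30094323] [-8.24548498e-05  4.63084427e-01  8.86314148e-01  1.94753706e-04]
```

View pics/m2.png

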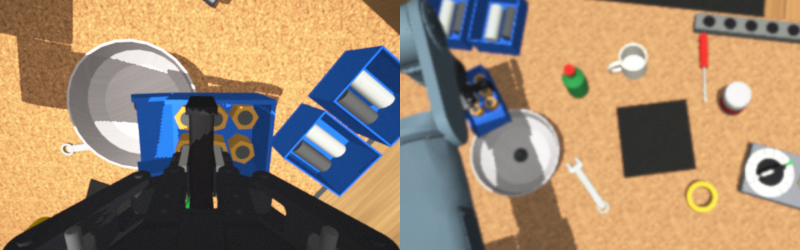

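All six couplings are still in the scoop and the lip is above the bowl (wrist crop: lip edge near (140,130)). Working out the tilt rows with the lip held over the bowl.

Run:
```python
import numpy as np
d=np.array([-.821,-.571,0]);up=np.array([0,0,1.]);a=np.array([.571,-.821,0]);L0=np.array([.496,.349,.236])
def pose(th,z):
    t=np.radians(th);L=L0.copy();L[2]=z
    return L+d*(-.072*np.cos(t)+.065*np.sin(t))+up*(.072*np.sin(t)+.065*np.cos(t))
S=[[(5,.225),(10,.21),(15,.195),(20,.18),(25,.17)],[(30,.16),(34,.155),(38,.155),(42,.155),(46,.155)],[(49,.155),(52,.155),(55,.155),(58,.155),(61,.155)],[(64,.155),(67,.155),(70,.155),(73,.155),(76,.155)]]
p0,t0=pose(0,.236),0
for call in S:
    rows=[[*(pose(t,z)-p0).round(3).tolist(),*(a*np.radians(t-t0)).round(3).tolist(),0] for t,z in call]
    print([rows]); t0,z=call[-1];p0=pose(t0,z)
```

```text
[[[-0.005, -0.003, -0.005, 0.05, -0.072, 0.0, 0], [-0.01, -0.007, -0.014, 0.1, -0.143, 0.0, 0], [-0.016, -0.011, -0.025, 0.149, -0.215, 0.0, 0], [-0.022, -0.015, -0.035, 0.199, -0.287, 0.0, 0], [-0.028, -0.02, -0.042, 0.249, -0.358, 0.0, 0]]]
[[[-0.007, -0.005, -0.007, 0.05, -0.072, 0.0, 0], [-0.012, -0.008, -0.01, 0.09, -0.129, 0.0, 0], [-0.017, -0.012, -0.009, 0.13, -0.186, 0.0, 0], [-0.023, -0.016, -0.008, 0.169, -0.244, 0.0, 0], [-0.028, -0.02, -0.007, 0.209, -0.301, 0.0, 0]]]
[[[-0.004, -0.003, 0.0, 0.03, -0.043, 0.0, 0], [-0.008, -0.006, -0.0, 0.06, -0.086, 0.0, 0], [-0.012, -0.009, -0.001, 0.09, -0.129, 0.0, 0], [-0.017, -0.012, -0.001, 0.12, -0.172, 0.0, 0], [-0.021, -0.014, -0.002, 0.149, -0.215, 0.0, 0]]]
[[[-0.004, -0.003, -0.001, 0.03, -0.043, 0.0, 0], [-0.008, -0.006, -0.003, 0.06, -0.086, 0.0, 0], [-0.012, -0.008, -0.005, 0.09, -0.129, 0.0, 0], [-0.016, -0.011, -0.007, 0.12, -0.172, 0.0, 0], [-0.019, -0.014, -0.009, 0.149, -0.215, 0.0, 0]]]
```

>>> {"fn": "carry_out", "kwargs": {
  "plan": [
    [[-0.005,-0.003,-0.005,0.05,-0.072,0.0,0],[-0.01,-0.007,-0.014,0.1,-0.143,0.0,0],[-0.016,-0.011,-0.025,0.149,-0.215,0.0,0],[-0.022,-0.015,-0.035,0.199,-0.287,0.0,0],[-0.028,-0.02,-0.042,0.249,-0.358,0.0,0]]
  ]
}}

```text
time_s: 7.38
eef_pos: [0.5271, 0.3675, 0.2579]
eef_rot: [0.1, 0.456, 0.863, 0.193]
wrist_force: [-0.4, 0.7, -3.6]
opening: 0.177
grasp_force: 59.4
```

>>> {"fn": "carry_out", "kwargs": {
  "plan": [
    [[-0.007,-0.005,-0.007,0.05,-0.072,0.0,0],[-0.012,-0.008,-0.01,0.09,-0.129,0.0,0],[-0.017,-0.012,-0.009,0.13,-0.186,0.0,0],[-0.023,-0.016,-0.008,0.169,-0.244,0.0,0],[-0.028,-0.02,-0.007,0.209,-0.301,0.0,0]]
  ]
}}

```text
time_s: 7.8
eef_pos: [0.4991, 0.3476, 0.2514]
eef_rot: [0.181, 0.43, 0.814, 0.347]
wrist_force: [-0.2, 0.8, -2.8]
opening: 0.173
grasp_force: 59.4
```

>>> {"fn": "carry_out", "kwargs": {
  "plan": [
    [[-0.004,-0.003,0.0,0.03,-0.043,0.0,0],[-0.008,-0.006,0.0,0.06,-0.086,0.0,0],[-0.012,-0.009,-0.001,0.09,-0.129,0.0,0],[-0.017,-0.012,-0.001,0.12,-0.172,0.0,0],[-0.021,-0.014,-0.002,0.149,-0.215,0.0,0]]
  ]
}}

```text
time_s: 8.22
eef_pos: [0.4807, 0.3372, 0.2502]
eef_rot: [0.225, 0.404, 0.77, 0.439]
wrist_force: [-0.1, 1.9, -1.4]
opening: 0.174
grasp_force: 59.6
```

>>> {"fn": "carry_out", "kwargs": {
  "plan": [
    [[-0.004,-0.003,-0.001,0.03,-0.043,0.0,0],[-0.008,-0.006,-0.003,0.06,-0.086,0.0,0],[-0.012,-0.008,-0.005,0.09,-0.129,0.0,0],[-0.016,-0.011,-0.007,0.12,-0.172,0.0,0],[-0.019,-0.014,-0.009,0.149,-0.215,0.0,0]]
  ]
}}

```text
time_s: 8.63
eef_pos: [0.4631, 0.3272, 0.2428]
eef_rot: [0.268, 0.372, 0.714, 0.53]
wrist_force: [-0.2, 1.7, -2.6]
opening: 0.177
grasp_force: 60.3
```

>>> {"fn": "carry_out", "kwargs": {
  "plan": [
    [[0,0,0,0,0,0,0],[0,0,0,0,0,0,0],[0,0,0,0,0,0,0],[0,0,0,0,0,0,0],[0,0,0,0,0,0,0]]
  ]
}}

```text
time_s: 9.05
eef_pos: [0.4629, 0.3285, 0.2416]
eef_rot: [0.266, 0.371, 0.716, 0.528]
wrist_force: [0.5, -0.2, -1.8]
opening: 0.178
grasp_force: 60.4
```

Run:
```python
from h import *
o=get_obs();print(o['time_s'],o['q'],o['eef_pos'],o['eef_rot'],o['wrist_force'])
a=snap('wrist','w3.png');b=snap('side','s3.png')
cv2.imwrite('pics/m3.png',np.hstack([cv2.resize(a['pixels'],(400,250)),cv2.resize(b['pixels'][200:400,160:480],(400,250))])[:,:,::-1])
```

```text
9.05 [ 0.14333596 -0.21682264  2.50889953  2.2145676   0.5865484  -2.4479523 ] [0.46288004 0.32846649 0.24155659] [0.26582426 0.37136323 0.71577699 0.52828981] [ 0.51499223 -0.19150758 -1.84906346]
```

View pics/m3.png

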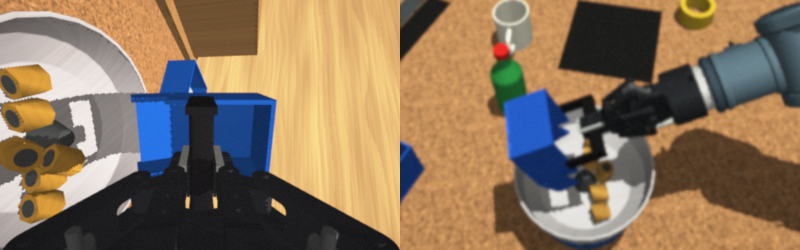

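The scoop is empty and all six couplings lie in the bowl (wrist crop, left edge, x<85). The wrist passed near a singularity (q4 = 2.2), so I retrace the same path back to level and watch the pose.

>>> {"fn": "carry_out", "kwargs": {
  "plan": [
    [[0.003,0.003,0.002,-0.029,0.043,0,0],[0.007,0.006,0.004,-0.059,0.086,0,0],[0.011,0.008,0.006,-0.089,0.129,0,0],[0.015,0.011,0.008,-0.119,0.172,0,0],[0.019,0.014,0.009,-0.149,0.215,0,0]]
  ]
}}

```text
time_s: 9.57
eef_pos: [0.4775, 0.3421, 0.2484]
eef_rot: [0.218, 0.4, 0.771, 0.444]
wrist_force: [-1.0, 0.9, -2.0]
opening: 0.178
grasp_force: 60.3
```

>>> {"fn": "carry_out", "kwargs": {
  "plan": [
    [[0.004,0.003,0.001,-0.029,0.043,0,0],[0.009,0.005,0.001,-0.059,0.086,0,0],[0.013,0.008,0.002,-0.089,0.129,0,0],[0.017,0.011,0.002,-0.119,0.172,0,0],[0.021,0.014,0.002,-0.149,0.215,0,0]]
  ]
}}

```text
time_s: 9.98
eef_pos: [0.4975, 0.3555, 0.2487]
eef_rot: [0.162, 0.429, 0.821, 0.339]
wrist_force: [-0.3, 1.0, -1.7]
opening: 0.176
grasp_force: 60.3
```

Run:
```python
from h import *
o=get_obs();print(o['time_s'],o['q'],o['eef_pos'],o['eef_rot'],o['wrist_force'])
```

```text
9.9833 [ 0.30067014 -0.17571252  2.1196904   0.49742379  0.51073358 -0.65797318] [0.49747011 0.35545948 0.24866951] [0.16227995 0.42916381 0.82149379 0.33857289] [-0.32942647  1.02748886 -1.73133804]
```

>>> {"fn": "carry_out", "kwargs": {
  "plan": [
    [[0.006,0.004,0.004,-0.04,0.057,0,0],[0.012,0.008,0.01,-0.08,0.115,0,0],[0.017,0.012,0.018,-0.12,0.172,0,0],[0.023,0.016,0.026,-0.16,0.23,0,0],[0.028,0.02,0.034,-0.209,0.301,0,0]]
  ]
}}

```text
time_s: 10.4
eef_pos: [0.5258, 0.3757, 0.2838]
eef_rot: [0.081, 0.456, 0.867, 0.183]
wrist_force: [0.4, 1.1, -2.1]
opening: 0.171
grasp_force: 60.2
```

>>> {"fn": "carry_out", "kwargs": {
  "plan": [
    [[0.006,0.004,0.007,-0.05,0.072,0,0],[0.012,0.008,0.014,-0.1,0.143,0,0],[0.017,0.012,0.02,-0.149,0.215,0,0],[0.023,0.016,0.024,-0.199,0.287,0,0],[0.028,0.02,0.024,-0.249,0.358,0,0]]
  ]
}}

```text
time_s: 10.82
eef_pos: [0.555, 0.3964, 0.3095]
eef_rot: [-0.017, 0.468, 0.884, -0.008]
wrist_force: [0.5, 0.4, -1.3]
opening: 0.178
grasp_force: 60.2
```

>>> {"fn": "carry_out", "kwargs": {
  "plan": [
    [[0,0,0,0,0,0,0],[0,0,0,0,0,0,0],[0,0,0,0,0,0,0],[0,0,0,0,0,0,0],[0,0,0,0,0,0,0]]
  ]
}}

```text
time_s: 11.23
eef_pos: [0.5535, 0.3955, 0.3085]
eef_rot: [-0.017, 0.467, 0.884, -0.006]
wrist_force: [0.0, -0.8, -0.9]
opening: 0.179
grasp_force: 60.3
```

Run:
```python
from h import *
o=get_obs();print(o['time_s'],o['q'],o['eef_pos'],o['eef_rot'])
c=snap('top','t4.png');s=snap('side','s4.png')
from scipy.spatial.transform import Rotation as R
for n,c in(('t',c),('s',s)):
    Z=cloud(c);H=cv2.cvtColor(c['pixels'],cv2.COLOR_RGB2HSV).reshape(-1,3)
    k=box(Z,(.35,.2,.06),(.58,.44,.13))&(H[:,0]>10)&(H[:,0]<28)&(H[:,1]>120)
    print(n,k.sum(),Z[k].max(0),Z[k].min(0))
r=R.from_quat(np.roll(o['eef_rot'],-1));print(r.as_matrix().round(3))
```

```text
11.2333 [ 0.43679101  0.38643766  1.19729291  0.02020952  1.58815508 -0.16124004] [0.55349208 0.39552353 0.30845014] [-0.01719554  0.46733386  0.88389342 -0.00598256]
t 269 [0.48856196 0.37602078 0.12092131] [0.40198373 0.2512257  0.06962507]
s 799 [0.4842029  0.38414633 0.12203049] [0.39738106 0.2567369  0.06830545]
[[-0.563  0.826 -0.036]
 [ 0.826  0.563  0.005]
 [ 0.025 -0.027 -0.999]]
```

>>> {"fn": "carry_out", "kwargs": {
  "plan": [
    [[0.001,-0.01,0,-0.005,-0.036,-0.05,0],[0.001,-0.03,0,-0.005,-0.036,-0.17,0],[0.001,-0.052,0,-0.005,-0.036,-0.29,0],[0.001,-0.074,0,-0.005,-0.036,-0.41,0],[0.001,-0.096,0,-0.005,-0.036,-0.53,0]]
  ]
}}

```text
time_s: 11.75
eef_pos: [0.5546, 0.2989, 0.308]
eef_rot: [-0.002, 0.685, 0.729, 0.005]
wrist_force: [0.4, -0.1, -2.2]
opening: 0.175
grasp_force: 60.3
```

>>> {"fn": "carry_out", "kwargs": {
  "plan": [
    [[0,-0.022,0,0,0,-0.115,0],[0,-0.044,0,0,0,-0.23,0],[0.001,-0.066,0,0,0,-0.345,0],[0.001,-0.088,0,0,0,-0.46,0],[0.001,-0.11,0,0,0,-0.575,0]]
  ]
}}

```text
time_s: 12.17
eef_pos: [0.5557, 0.1887, 0.308]
eef_rot: [-0.0, 0.863, 0.505, 0.005]
wrist_force: [0.5, -0.0, -2.0]
opening: 0.177
grasp_force: 60.3
```

>>> {"fn": "carry_out", "kwargs": {
  "plan": [
    [[0,-0.022,0,0,0,-0.115,0],[0,-0.044,0,0,0,-0.23,0],[0.001,-0.066,0,0,0,-0.345,0],[0.001,-0.088,0,0,0,-0.46,0],[0.001,-0.11,0,0,0,-0.575,0]]
  ]
}}

```text
time_s: 12.58
eef_pos: [0.5567, 0.0787, 0.308]
eef_rot: [0.001, 0.971, 0.239, 0.006]
wrist_force: [0.3, -0.6, -2.3]
opening: 0.176
grasp_force: 60.3
```

>>> {"fn": "carry_out", "kwargs": {
  "plan": [
    [[0,-0.022,-0.005,0,0,-0.115,0],[0,-0.044,-0.015,0,0,-0.23,0],[0.001,-0.066,-0.03,0,0,-0.345,0],[0.001,-0.084,-0.05,0,0,-0.43,0],[0.001,-0.093,-0.07,0,0,-0.498,0]]
  ]
}}

```text
time_s: 13.0
eef_pos: [0.5582, -0.0155, 0.2379]
eef_rot: [0.002, 1.0, -0.008, 0.006]
wrist_force: [-0.6, -0.1, -2.0]
opening: 0.178
grasp_force: 60.3
```

>>> {"fn": "carry_out", "kwargs": {
  "plan": [
    [[0,0,0,0,0,0,0],[0,0,0,0,0,0,0],[0,0,0,0,0,0,0],[0,0,0,0,0,0,0],[0,0,0,0,0,0,0]]
  ]
}}

```text
time_s: 13.42
eef_pos: [0.5589, -0.0125, 0.2389]
eef_rot: [0.002, 1.0, -0.003, 0.006]
wrist_force: [1.1, 0.5, -0.9]
opening: 0.171
grasp_force: 60.3
```

Run:
```python
from h import *
from scipy.spatial.transform import Rotation as R
o=get_obs();print(o['time_s'],o['q'],o['eef_pos'])
print(R.from_quat(np.roll(o['eef_rot'],-1)).as_matrix().round(3))
for n in('side','top'):
    c=snap(n,n+'5.png');Z=cloud(c);H=cv2.cvtColor(c['pixels'],cv2.COLOR_RGB2HSV).reshape(-1,3)
    blue=(H[:,0]>105)&(H[:,0]<130)&(H[:,1]>140)
    Q=Z[box(Z,(.45,-.15,.12),(.68,.13,.25))&blue];print(len(Q),Q.min(0),Q.max(0))
```

```text
13.4167 [-2.33992407e-01  1.30376499e-01  1.64877602e+00 -1.11486978e-03
  1.35021916e+00  1.34373152e+00] [ 0.55889177 -0.01247314  0.23892886]
[[ 1.    -0.007  0.012]
 [-0.007 -1.    -0.004]
 [ 0.012  0.004 -1.   ]]
1637 [ 0.51222722 -0.07856973  0.1559155 ] [0.59878754 0.06363401 0.24853528]
548 [ 0.51588779 -0.07809261  0.15378404] [0.57970602 0.06297606 0.23942367]
```

>>> {"fn": "carry_out", "kwargs": {
  "plan": [
    [[0,0,-0.03,0.004,0.012,0,0],[0,0,-0.06,0.004,0.012,0,0],[0,0,-0.09,0.004,0.012,0,0],[0,0,-0.115,0.004,0.012,0,0],[0,0,-0.135,0.004,0.012,0,0]]
  ]
}}

```text
time_s: 13.93
eef_pos: [0.5573, -0.0126, 0.1003]
eef_rot: [-0.0, 1.0, -0.004, -0.002]
wrist_force: [0.1, 0.3, -2.0]
opening: 0.177
grasp_force: 60.3
```

>>> {"fn": "carry_out", "kwargs": {
  "plan": [
    [[0,0,-0.004,0,0,0,0],[0,0,-0.008,0,0,0,0],[0,0,-0.012,0,0,0,0],[0,0,-0.015,0,0,0,0],[0,0,-0.016,0,0,0,0]]
  ]
}}

```text
time_s: 14.35
eef_pos: [0.5589, -0.0133, 0.0871]
eef_rot: [-0.0, 1.0, -0.004, -0.001]
wrist_force: [0.8, -0.2, -1.4]
opening: 0.177
grasp_force: 60.2
```

Run:
```python
from h import *
o=get_obs();print(o['time_s'],o['eef_pos'],o['eef_rot'],o['wrist_force'])
for n in('side','top'):
    c=snap(n,n+'6.png');Z=cloud(c);H=cv2.cvtColor(c['pixels'],cv2.COLOR_RGB2HSV).reshape(-1,3)
    blue=(H[:,0]>105)&(H[:,0]<130)&(H[:,1]>140)
    Q=Z[box(Z,(.45,-.15,.005),(.68,.13,.1))&blue];print(len(Q),Q.min(0),Q.max(0))
```

```text
14.35 [ 0.55887873 -0.01328756  0.08712668] [-5.62641577e-05  9.99990513e-01 -4.29860224e-03 -7.01726964e-04] [ 0.81942674 -0.16996412 -1.41331277]
1459 [ 0.51216162 -0.11378757  0.00500588] [0.62342283 0.0635737  0.09937683]
262 [ 0.51792915 -0.08429077  0.00519626] [0.57797632 0.05885367 0.06962341]
```

>>> {"fn": "carry_out", "kwargs": {
  "plan": [
    [[0,0,-0.001,0,0,0,0],[0,0,-0.001,0,0,0,0],[0,0,-0.001,0,0,0,1],[0,0,-0.001,0,0,0,1],[0,0,-0.001,0,0,0,1]]
  ]
}}

```text
time_s: 14.87
eef_pos: [0.5583, -0.0132, 0.0854]
eef_rot: [-0.0, 1.0, -0.004, -0.001]
wrist_force: [-0.1, 0.1, 0.1]
opening: 0.595
grasp_force: 0.0
```

>>> {"fn": "carry_out", "kwargs": {
  "plan": [
    [[0,0,0,0,0,0,1],[0,0,0,0,0,0,1],[0,0,0,0,0,0,1],[0,0,0,0,0,0,1],[0,0,0,0,0,0,1]]
  ]
}}

```text
time_s: 15.28
eef_pos: [0.5581, -0.0132, 0.0851]
eef_rot: [-0.0, 1.0, -0.004, -0.002]
wrist_force: [0.6, 0.1, -0.3]
opening: 1.002
grasp_force: 0.0
```

>>> {"fn": "carry_out", "kwargs": {
  "plan": [
    [[0,0,0.02,0,0,0,1],[0,0,0.05,0,0,0,1],[0,0,0.085,0,0,0,1],[0,0,0.12,0,0,0,1],[0,0,0.15,0,0,0,1]]
  ]
}}

```text
time_s: 15.7
eef_pos: [0.5583, -0.0132, 0.2376]
eef_rot: [-0.0, 1.0, -0.004, -0.001]
wrist_force: [0.0, 1.0, 0.2]
opening: 1.0
grasp_force: 0.0
```

Run:
```python
from h import *
o=get_obs();print(o['time_s'],o['q'],o['eef_pos'],o['eef_rot'])
c=snap('wrist','w7.png');Z=cloud(c)
Q=Z[box(Z,(.48,-.09,.1),(.64,.06,.12))];print('handle',rect(Q),np.median(Q[:,2]),Q[:,2].std())
H=cv2.cvtColor(c['pixels'],cv2.COLOR_RGB2HSV).reshape(-1,3)
Q=Z[box(Z,(.4,-.4,.09),(.58,-.25,.13))];print('dialbar',len(Q),rect(Q) if len(Q)>4 else '')
```

```text
15.7 [-2.36050378e-01  1.39916845e-01  1.64074986e+00 -1.71121627e-04
  1.36282398e+00  1.34353378e+00] [ 0.55830313 -0.01318627  0.23760697] [-1.36419903e-04  9.99989971e-01 -4.37615546e-03 -9.42880956e-04]
handle (558.2, -14.0, array([19.8, 89.9]), 89.3) 0.11288889310887645 0.0015838850807338158
dialbar 1117 (485.0, -312.9, array([18.6, 54.1]), 28.8)
```

View pics/w7.png

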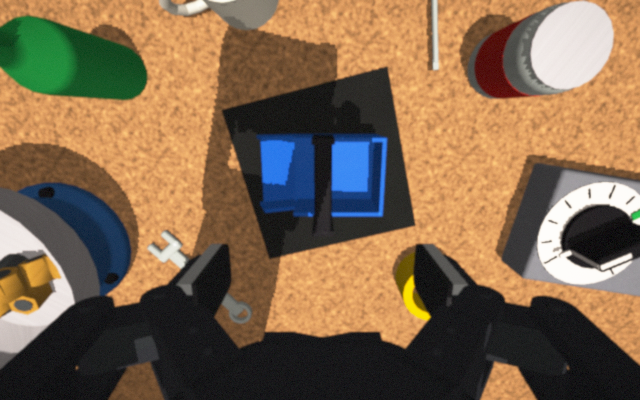

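The scoop stands empty on the mat, its handle measured at (0.558, -0.014). Next is the dial.

>>> {"fn": "carry_out", "kwargs": {
  "plan": [
    [[-0.003,-0.015,0,0,0,0.1,1],[-0.007,-0.03,0,0,0,0.205,1],[-0.01,-0.046,0,0,0,0.31,1],[-0.014,-0.061,0,0,0,0.41,1],[-0.018,-0.076,0,0,0,0.512,1]]
  ]
}}

```text
time_s: 16.17
eef_pos: [0.5398, -0.0898, 0.235]
eef_rot: [0.0, 0.968, 0.251, -0.002]
wrist_force: [0.8, 0.2, 0.3]
opening: 1.003
grasp_force: 0.0
```

>>> {"fn": "carry_out", "kwargs": {
  "plan": [
    [[-0.003,-0.015,0,0,0,0.1,1],[-0.007,-0.03,0,0,0,0.205,1],[-0.01,-0.046,0,0,0,0.31,1],[-0.014,-0.061,0,0,0,0.41,1],[-0.018,-0.076,0,0,0,0.512,1]]
  ]
}}

```text
time_s: 16.58
eef_pos: [0.5218, -0.1659, 0.2349]
eef_rot: [0.0, 0.873, 0.488, -0.002]
wrist_force: [-0.3, -0.4, 0.3]
opening: 1.004
grasp_force: 0.0
```

>>> {"fn": "carry_out", "kwargs": {
  "plan": [
    [[-0.003,-0.015,0,0,0,0.1,1],[-0.007,-0.03,0,0,0,0.205,1],[-0.01,-0.046,0,0,0,0.31,1],[-0.014,-0.061,0,0,0,0.41,1],[-0.018,-0.076,0,0,0,0.512,1]]
  ]
}}

```text
time_s: 17.0
eef_pos: [0.5038, -0.2419, 0.2349]
eef_rot: [0.001, 0.721, 0.693, -0.001]
wrist_force: [0.2, 0.2, 0.0]
opening: 1.001
grasp_force: 0.0
```

>>> {"fn": "carry_out", "kwargs": {
  "plan": [
    [[-0.003,-0.015,0,0,0,0.1,1],[-0.007,-0.03,0,0,0,0.205,1],[-0.01,-0.046,0,0,0,0.31,1],[-0.014,-0.061,0,0,0,0.41,1],[-0.017,-0.077,0,0,0,0.514,1]]
  ]
}}

```text
time_s: 17.42
eef_pos: [0.4867, -0.3188, 0.2349]
eef_rot: [0.001, 0.521, 0.854, -0.001]
wrist_force: [0.2, 0.9, 0.0]
opening: 1.004
grasp_force: 0.0
```

>>> {"fn": "carry_out", "kwargs": {
  "plan": [
    [[0,0,0,0,0,0,1],[0,0,0,0,0,0,1],[0,0,0,0,0,0,1],[0,0,0,0,0,0,1],[0,0,0,0,0,0,1]]
  ]
}}

```text
time_s: 17.83
eef_pos: [0.4873, -0.3173, 0.2352]
eef_rot: [0.001, 0.523, 0.852, -0.001]
wrist_force: [-0.1, 0.6, -0.4]
opening: 1.004
grasp_force: 0.0
```

```bash
cat > dial.py <<'E'
from h import *
import sys
from scipy.spatial.transform import Rotation as R
f=sys.argv[1]
o=get_obs();M=R.from_quat(np.roll(o['eef_rot'],-1)).as_matrix()
print(o['time_s'],o['q'],o['eef_pos'],'ty az',np.degrees(np.arctan2(M[1,1],M[0,1])),'tz',M[:,2].round(3))
for v in('wrist','top','side'):
    c=snap(v,v+f+'.png')
    Z=cloud(c);H=cv2.cvtColor(c['pixels'],cv2.COLOR_RGB2HSV).reshape(-1,3)
    Q=Z[box(Z,(.44,-.37,.09),(.54,-.27,.115))];print(v,'bar',len(Q),rect(Q) if len(Q)>4 else '')
    g=(H[:,0]>45)&(H[:,0]<85)&(H[:,1]>120)&box(Z,(.38,-.45,.03),(.6,-.25,.12))
    if g.any():
        P=plane(c,np.c_[np.nonzero(g)[0]%640,np.nonzero(g)[0]//640],.057);m=P.mean(0);print(' green',g.sum(),m,np.degrees(np.arctan2(m[1]+.3195,m[0]-.4875)))
    w=(H[:,1]<50)&(H[:,2]>170)&box(Z,(.44,-.37,.09),(.54,-.27,.12))
    if w.any(): print(' stripe',w.sum(),Z[w].mean(0))
E
python3 dial.py 8
```

```text
17.8333 [-7.80364112e-01  1.90194905e-01  1.58807061e+00 -1.42466416e-03
  1.36060925e+00 -1.25033087e+00] [ 0.48732889 -0.31731018  0.23515434] ty az 26.943993918817085 tz [ 0.001 -0.003 -1.   ]
wrist bar 1278 (487.3, -320.6, array([17. , 66.3]), 26.5)
 green 128 [ 0.5169792  -0.36992227  0.057     ] -59.68746354094685
 stripe 159 [ 0.47915232 -0.30460524  0.10264396]
top bar 31 (499.4, -341.8, array([15.4, 19.8]), 49.4)
 stripe 2 [ 0.49822271 -0.35092471  0.09945243]
side bar 111 (486.9, -318.7, array([17. , 68.5]), 26.4)
 green 11 [ 0.51136167 -0.36802486  0.057     ] -63.814754057588566
 stripe 14 [ 0.47696577 -0.30117476  0.10426205]
```

>>> {"fn": "carry_out", "kwargs": {
  "plan": [
    [[0,-0.002,-0.035,0,0,0,1],[0,-0.002,-0.07,0,0,0,1],[0,-0.002,-0.105,0,0,0,1],[0,-0.002,-0.14,0,0,0,1],[0,-0.002,-0.157,0,0,0,1]]
  ]
}}

```text
time_s: 18.4
eef_pos: [0.4851, -0.3179, 0.0737]
eef_rot: [-0.002, 0.523, 0.852, -0.0]
wrist_force: [-1.1, 1.0, -1.5]
opening: 1.0
grasp_force: 0.0
```

>>> {"fn": "carry_out", "kwargs": {
  "plan": [
    [[0,0,0,0,0,0,1],[0,0,0,0,0,0,0],[0,0,0,0,0,0,0],[0,0,0,0,0,0,0],[0,0,0,0,0,0,0]]
  ]
}}

```text
time_s: 18.82
eef_pos: [0.4882, -0.3212, 0.0804]
eef_rot: [0.003, 0.523, 0.852, -0.002]
wrist_force: [0.7, -0.4, 0.3]
opening: 0.453
grasp_force: 0.0
```

>>> {"fn": "carry_out", "kwargs": {
  "plan": [
    [[0,0,0,0,0,0,0],[0,0,0,0,0,0,0],[0,0,0,0,0,0,0],[0,0,0,0,0,0,0],[0,0,0,0,0,0,0]]
  ]
}}

```text
time_s: 19.23
eef_pos: [0.4882, -0.3204, 0.0797]
eef_rot: [0.003, 0.523, 0.852, -0.001]
wrist_force: [1.5, 2.4, 8.1]
opening: 0.183
grasp_force: 60.4
```

>>> {"fn": "carry_out", "kwargs": {
  "plan": [
    [[0,0,0,0,0,-0.06,0],[0,0,0,0,0,-0.16,0],[0,0,0,0,0,-0.27,0],[0,0,0,0,0,-0.39,0],[0,0,0,0,0,-0.51,0]]
  ]
}}

```text
time_s: 19.65
eef_pos: [0.4883, -0.3204, 0.0797]
eef_rot: [0.002, 0.723, 0.691, -0.001]
wrist_force: [2.7, 2.1, 6.7]
opening: 0.184
grasp_force: 60.4
```

Forces are low and the dial is turning. There are 2.556 rad left.

>>> {"fn": "carry_out", "kwargs": {
  "plan": [
    [[0,0,0,0,0,-0.12,0],[0,0,0,0,0,-0.24,0],[0,0,0,0,0,-0.36,0],[0,0,0,0,0,-0.48,0],[0,0,0,0,0,-0.6,0]]
  ]
}}

```text
time_s: 20.07
eef_pos: [0.4884, -0.3204, 0.0797]
eef_rot: [0.002, 0.895, 0.446, -0.001]
wrist_force: [3.1, 2.5, 4.6]
opening: 0.178
grasp_force: 60.3
```

>>> {"fn": "carry_out", "kwargs": {
  "plan": [
    [[0,0,0,0,0,-0.12,0],[0,0,0,0,0,-0.24,0],[0,0,0,0,0,-0.36,0],[0,0,0,0,0,-0.48,0],[0,0,0,0,0,-0.6,0]]
  ]
}}

```text
time_s: 20.48
eef_pos: [0.4885, -0.3204, 0.0797]
eef_rot: [0.001, 0.987, 0.162, -0.0]
wrist_force: [2.9, 2.1, 5.0]
opening: 0.187
grasp_force: 60.3
```

>>> {"fn": "carry_out", "kwargs": {
  "plan": [
    [[0,0,0,0,0,-0.12,0],[0,0,0,0,0,-0.24,0],[0,0,0,0,0,-0.36,0],[0,0,0,0,0,-0.48,0],[0,0,0,0,0,-0.6,0]]
  ]
}}

```text
time_s: 20.9
eef_pos: [0.4886, -0.3205, 0.0797]
eef_rot: [-0.0, 0.991, -0.137, 0.0]
wrist_force: [3.2, 1.5, 4.9]
opening: 0.186
grasp_force: 60.2
```

>>> {"fn": "carry_out", "kwargs": {
  "plan": [
    [[0,0,0,0,0,-0.12,0],[0,0,0,0,0,-0.24,0],[0,0,0,0,0,-0.36,0],[0,0,0,0,0,-0.48,0],[0,0,0,0,0,-0.57,0]]
  ]
}}

```text
time_s: 21.32
eef_pos: [0.4885, -0.3207, 0.0797]
eef_rot: [-0.001, 0.912, -0.41, 0.0]
wrist_force: [3.1, 1.7, 4.8]
opening: 0.184
grasp_force: 60.2
```

>>> {"fn": "carry_out", "kwargs": {
  "plan": [
    [[0,0,0,0,0,-0.08,0],[0,0,0,0,0,-0.15,0],[0,0,0,0,0,-0.186,0],[0,0,0,0,0,-0.186,0],[0,0,0,0,0,-0.186,0]]
  ]
}}

```text
time_s: 21.73
eef_pos: [0.4885, -0.3207, 0.0797]
eef_rot: [-0.001, 0.871, -0.49, 0.0]
wrist_force: [2.3, 1.8, 4.7]
opening: 0.186
grasp_force: 60.2
```

```bash
python3 dial.py 9
```

```text
21.7333 [-0.78518042  0.37828708  1.69323991  0.00271638  1.06977299  1.80943302] [ 0.48852778 -0.32068273  0.07972196] ty az -148.73515513780237 tz [ 0.002  0.001 -1.   ]
wrist bar 6788 (490.4, -320.5, array([40.5, 65.4]), 11.0)
 green 755 [ 0.51708926 -0.36967738  0.057     ] -59.47243666535441
 stripe 222 [ 0.49733192 -0.33696055  0.10345166]
top bar 0 
side bar 147 (481.8, -314.4, array([41.2, 49.5]), 61.5)
 stripe 2 [ 0.4865415  -0.31949836  0.09499163]
```

Tool y reads -148.7°, which puts the pointer at about -59°. Release and lift, then check.

>>> {"fn": "carry_out", "kwargs": {
  "plan": [
    [[0,0,0,0,0,0,1],[0,0,0,0,0,0,1],[0,0,0,0,0,0,1],[0,0,0,0,0,0,1],[0,0,0,0,0,0,1]]
  ]
}}

```text
time_s: 22.3
eef_pos: [0.4868, -0.3201, 0.0779]
eef_rot: [-0.001, 0.872, -0.49, -0.002]
wrist_force: [-0.7, 0.3, -0.5]
opening: 0.878
grasp_force: 0.0
```

>>> {"fn": "carry_out", "kwargs": {
  "plan": [
    [[0,0,0,0,0,0,1],[0,0,0,0,0,0,1],[0,0,0,0,0,0,1],[0,0,0.02,0,0,0,1],[0,0,0.05,0,0,0,1]]
  ]
}}

```text
time_s: 22.72
eef_pos: [0.485, -0.3183, 0.1253]
eef_rot: [-0.002, 0.872, -0.49, -0.005]
wrist_force: [-1.1, 0.4, 0.8]
opening: 0.999
grasp_force: 0.0
```

>>> {"fn": "carry_out", "kwargs": {
  "plan": [
    [[0,0,0.035,0,0,0,1],[0,0,0.07,0,0,0,1],[0,0,0.1,0,0,0,1],[0,0,0.12,0,0,0,1],[0,0,0.12,0,0,0,1]]
  ]
}}

```text
time_s: 23.13
eef_pos: [0.4891, -0.3221, 0.2543]
eef_rot: [0.0, 0.872, -0.49, 0.003]
wrist_force: [0.4, -0.8, 0.7]
opening: 0.997
grasp_force: 0.0
```

>>> {"fn": "carry_out", "kwargs": {
  "plan": [
    [[0,0,0,0,0,0,1],[0,0,0,0,0,0,1],[0,0,0,0,0,0,1],[0,0,0,0,0,0,1],[0,0,0,0,0,0,1]]
  ]
}}

```text
time_s: 23.55
eef_pos: [0.4866, -0.3197, 0.2468]
eef_rot: [-0.001, 0.872, -0.49, -0.002]
wrist_force: [1.1, 0.2, 0.2]
opening: 1.002
grasp_force: 0.0
```

```bash
python3 dial.py 10
python3 - <<'E'
import cv2,numpy as np
a=cv2.imread('pics/wrist10.png');b=cv2.imread('pics/side10.png')
cv2.imwrite('pics/m10.png',np.hstack([cv2.resize(a,(400,250)),cv2.resize(b,(400,250))]))
E
```

```text
23.55 [-7.85759223e-01  1.87614121e-01  1.56729868e+00  1.29365096e-03
  1.39212048e+00  1.80962211e+00] [ 0.48662367 -0.31974631  0.24676691] ty az -148.71776022798838 tz [-0.003  0.005 -1.   ]
wrist bar 1197 (487.9, -320.8, array([16.7, 67.3]), 30.8)
 green 170 [ 0.51685472 -0.3692586   0.057     ] -59.461829574499
 stripe 158 [ 0.49653081 -0.33440448  0.10235202]
top bar 10 (502.0, -346.8, array([ 6.8, 11. ]), 52.1)
 green 7 [ 0.52156217 -0.37245199  0.057     ] -57.24823394084156
 stripe 9 [ 0.50218621 -0.34605608  0.10174857]
side bar 112 (486.8, -319.9, array([17.3, 69.8]), 31.5)
 green 3 [ 0.51291885 -0.36944767  0.057     ] -63.02802063030661
 stripe 15 [ 0.49705751 -0.3384466   0.10377671]
```

View pics/m10.png

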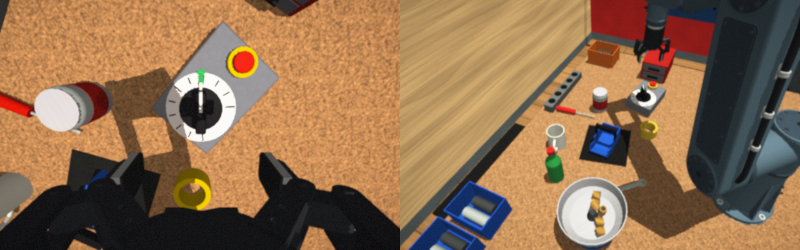

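The white pointer lines up with the green mark (wrist crop (200,80)), with the bar at -59° and the mark at about -59.5°. The scoop is on the mat, the couplings are in the bowl and everything else is in place.

```bash
python3 -c "
from bench import hand_in
print(hand_in())"
```

```text
the job is handed in; nothing more can be done
None
```

The job is handed in: in the last images all six couplings are in the bowl, the empty scoop stands on the middle of its mat, and the dial points at the green mark to within about 1°; no verdict came back.

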